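# Put the drill's spare battery on charge

### The arm

A 6-joint arm with a two-finger parallel gripper is mounted at the origin on the work surface. World frame = base frame: x ahead of the robot, y to its left, z up, the work surface at z = 0. Lengths are in m, angles in rad, forces in N, time in s.
With the tool pointing down it reaches from about 0.35 to 0.975 m from the base axis. Payload 4.9 kg.
Tool frame: the origin (TCP) lies midway between the tips of the shut fingers; the grasp point (between the pads) lies 19 mm behind it; x points along the fingers, y is the direction in which the jaws open and shut, and the axes are right-handed (so a half turn about x gives the same grasp; the last joint's range is limited). The gripper opens to 85 mm and grips with 20 to 120 N. Pads are 22 mm wide; open, the fingers measure 114 mm over their backs; the gripper's body (76 mm by 85 mm) begins 54 mm behind the grasp point. The pads swing forward as they close: fully open they stand 13 mm farther back than shut.
Start: joints at [1.108, 0.053, 1.613, -0, 1.476, -0.119], TCP at [0.211, 0.588, 0.231] pointing down, gripper open.
Joint ranges: [-3.01, 3.01], [-1.01, 2.22], [0.06, 2.58], [-1.02, 4.17], [0.09, 2.62], [-3.14, 3.14]. Speed limits (rad/s): [2.57, 2.57, 3.14, 3.14, 3.14, 3.14].

### API

Orientations are given as a rotation vector (axis times angle).
In Python, from station import ctrl gives the robot as it stands.
- The arm moves only by the shell command python3 -m handwheel 'ROWS' [FORCE]. ROWS is JSON, a list of rows, each a list of 3 entries, a list of its own where there are three numbers: the finger opening in m, from 0 to 0.0854, then the shift along the tool's x, y, z in m, then the turn, a rotation vector about the tool's x, y, z in degrees. In form: [[claw, [dx, dy, dz], [ax, ay, az]], ...]. A call has 1 to 10 rows; each row shifts and turns the commanded pose from where the row before left it, along the tool's axes as they then stand; what a row does not reach is not made up. A row lasts 1/12 s, in which the tool goes at most 41.7 mm and 7.16 degrees, less where a joint would pass 70% of its speed; a pose out of reach is approached as far as the arm can. A call with a gripper value outside its range is refused whole. The fingers move at their own pace and stop on an object; FORCE is the grip in N (left out, the last holds). Time passes only in rows, so rows that do not move let the fingers close. It gives the time, the measured TCP pose, the force and the opening at its end, in the units of the state.
- ctrl.get_obs(): the state, without advancing time (a new reading comes with each control period).
- ctrl.get_image(name): name is "scene" or "side" or "wrist"; returns the picture (480x640x3 uint8, red, green, blue); there is no depth.
- ctrl.camera_params(name): a dict with "vertical_fov" (degrees; the focal length in pixels is half the picture's height over the tangent of half this angle, whatever the lens; pixels are square), "cx", "cy" (the principal point, pixels), "rvec" (rotation vector, rad) and "tvec" (3), from world to camera coordinates, as OpenCV has them; the wrist camera has in their place "T_tool_cam" (4x4, takes a point from camera to tool coordinates, whose origin is the TCP and whose axes are the tool frame's). Camera axes: x right, y down, z forward; pixel columns grow to the right and rows downward; lengths in m; the calibration is good to about 2 mm. The wrist camera is an equidistant fisheye: a pixel r from the principal point sees the ray r / f radians off the axis. A picture is of the moment at which its call begins: read the wrist's pose just before it. camera_params takes no time and is no camera call.
- ctrl.finish_job(): hands the job in, once; it reports no verdict.
Trained networks look in the newest picture that a camera, given by its name, has taken for a name from the list of things; names that differ only in an ending like _2 or _b are one class to them, and where a whole thing is asked for, a point or a joint stands for the part that bears it (a point fixed in the world has none). Each returns a list of dicts, best first, with "score" (0 to 1); they miss things now and then, are a little off and sometimes report something else, mostly with a low value. They report only what shows in the picture. A call takes as long as a camera call. They do not tell look-alikes from the thing itself.
- ctrl.look_for(thing, camera): "box" ([centre column, centre row, width, height] in pixels, round what is visible of it).
- ctrl.silhouettes(thing, camera): "mask" (480x640 bool, what is visible of it) and "box" ([centre column, centre row, width, height] in pixels, round what is visible of it).
- ctrl.tip_of(thing, camera): "centre" ([row, column] in pixels: a listed point, or the origin of a listed thing).
The state is a dict: "t": time; "q": joint angles; "dq": joint speeds; "effort": joint torques, N m; "tool_pos": TCP position; "tool_rot": TCP orientation; "contact_force": force on the tool from outside, world axes, zero at the start; "wrist_torque": the same for the moment, N m; "opening": finger opening in m.
Only numpy, scipy, OpenCV 4.12 (cv2) and the standard library are available. Lean on these libraries where they do the work, as an engineer would, in place of code of your own. Each camera call takes 0.05 s, during which the arm holds its last target.

### The job

Put the blue-topped battery pack on charge: tip it, slip its tongue under the blue lip of the charging cradle, then rock the other end down until the pack lies flat and fully home in the bay, and let go of it. Leave the green-topped pack where it is.

Things in the scene. Friction and masses are not known exactly. Their poses are not given: they have to be found in the camera images.
- blue_pack_center (a point): Centre of the blue-topped battery pack's body, half-way up; loose, 0.2 to 0.35 kg. Body 76 (x) x 40 (y) x 50 mm (z), grey, blue top (z up). A black tongue, 40 mm wide, 9 mm thick, level with the underside, sticks out 24 mm from its -x end: pack spans x = -62 to +38 mm. Stands on the table left or right of the cradle, tongue roughly towards the robot. Grip it across its 40 mm width.
- green_pack_center (a point): Same point and axes on the green-topped pack of the same shape and size, standing on the other side of the cradle. Not to be used: leave it where it is.
- bay (a point): Point on the floor of the fixed cradle's bay, 8 mm above the table, where the middle of the underside of the pack's body belongs. x along the bay away from the lip, y across, z up. Pocket: x = -66 to +42 mm, 50 mm wide. Side and rear walls rise 12 mm over the floor, then flare out at 45 degrees to 21 mm. No side walls from x = -28 to +28 mm (finger gaps; floor 38 mm wide there).
- lip (a point): Middle of the free lower edge of the blue lip at the bay's end nearest the robot; axes as the bay's. The lip juts 14 mm over the pocket from its end wall; underside 18 mm, top 22 mm over the bay floor. The pack does not fit in level: tilted 15 to 20 degrees, tongue lowest, it slips under the lip, then the rear end swings down. Behind the end wall is a white housing, 54 mm long, 30 mm high.
There are look-alikes about, which are no part of the job. What is shaped like the part that bears bay but purple is not meant.

How it is judged:
By the outcome, as a careful person would: the job done as asked, in the order asked, and still so for the second after the job is handed in, with the robot touching nothing.
It also fails if it takes over 35 s, if anything falls off the work surface, if the arm or the gripper's body presses on something with over 40 N, if the wrist force passes 120 N, or if a joint passes its speed limit or range.

## Working session

There is one attempt and no reset: what is moved stays moved. The work goes in short steps, Python scripts to look and compute and a shell command to move; the robot and the scene stay as the last step left them, time stands still between calls to the robot, and variables do not carry over. Pictures are saved under pics/ and viewed, and the job is handed in when it is done.

```bash
ls; mkdir -p pics
python3 - <<'E'
from station import ctrl
import cv2
o=ctrl.get_obs();print({k:o[k] for k in('t','tool_pos','tool_rot','opening')})
for n in("scene","side","wrist"):
    im=ctrl.get_image(n);cv2.imwrite(f"pics/{n}0.png",im[:,:,::-1]);print(n,ctrl.camera_params(n))
    for th in("blue_pack_center","green_pack_center","bay","lip"):
        print(th,[(round(d['score'],2),[round(float(x)) for x in d['centre']]) for d in ctrl.tip_of(th,n)])
E
```

```text
pics
{'t': 0.0, 'tool_pos': array([0.21037787, 0.58786342, 0.23004999]), 'tool_rot': array([ 0.26822091,  1.55451525, -0.27138484]), 'opening': 0.08511999719556437}
scene {'vertical_fov': 51.22453037521513, 'cx': 324.6416408090666, 'cy': 235.1532909699173, 'rvec': array([ 1.94029168,  1.21630955, -0.58192202]), 'tvec': array([-0.23848958, -0.23463833,  1.23438294])}
blue_pack_center [(0.63, [302, 143])]
green_pack_center [(0.91, [221, 460])]
bay [(0.7, [200, 383]), (0.67, [273, 322])]
lip [(0.93, [249, 300]), (0.86, [182, 362])]
side {'vertical_fov': 57.647789032841, 'cx': 321.01287978205954, 'cy': 242.00383957136225, 'rvec': array([ 0.10575986, -2.90324929,  1.06948138]), 'tvec': array([0.51088524, 0.03965088, 0.77388098])}
blue_pack_center [(0.94, [146, 331]), (0.25, [387, 279])]
green_pack_center [(0.85, [386, 276])]
bay [(0.82, [348, 382]), (0.67, [244, 303])]
lip [(0.92, [333, 412]), (0.88, [228, 327])]
wrist {'vertical_fov': 65.70646984690485, 'cx': 313.4393088756035, 'cy': 229.48621100311846, 'T_tool_cam': array([[ 4.00627972e-04, -3.15412709e-01,  9.48954510e-01,
        -1.44103622e-01],
       [ 9.99999011e-01,  1.40555814e-03,  4.50003902e-05,
         3.06919404e-04],
       [-1.34800443e-03,  9.48953554e-01,  3.15412960e-01,
        -8.19333026e-02],
       [ 0.00000000e+00,  0.00000000e+00,  0.00000000e+00,
         1.00000000e+00]])}
blue_pack_center [(0.57, [448, 2])]
green_pack_center []
bay []
lip []
```

View pics/scene0.png

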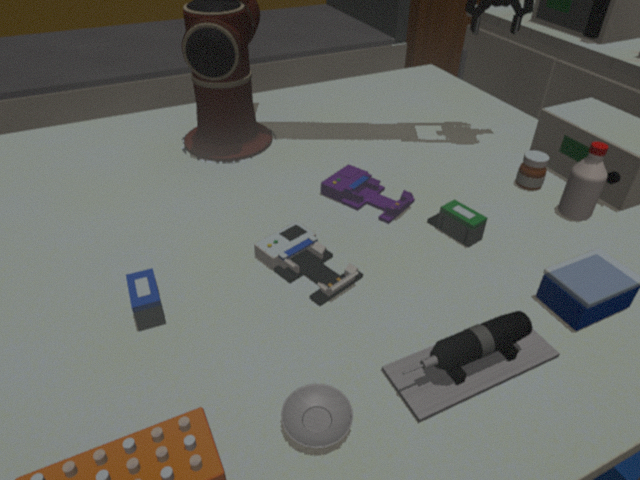

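View pics/side0.png

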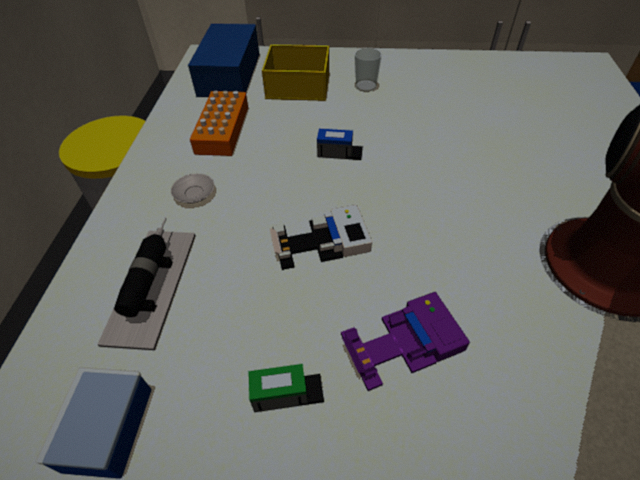

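View pics/wrist0.png

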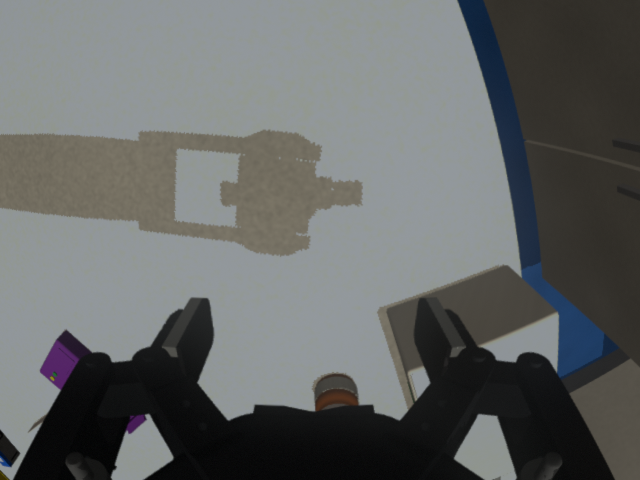

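The scene picture shows the white/black cradle with the blue lip at (300,262) and the purple look-alike at (365,192). The blue pack is at (145,297) and the green pack at (462,222). In the side picture the cradle is at (320,238), the blue pack at (337,145), the green at (280,387) and the purple at (405,338). Candidates for the target pack are the blue pack, the green pack and two big blue boxes, at scene (588,290) and side (225,60). I choose the small pack with blue top and tongue. For the cradle I choose the white one, not the purple.

```bash
cat > h.py <<'E'
import numpy as np,cv2
from scipy.optimize import least_squares
from station import ctrl
P={n:ctrl.camera_params(n) for n in("scene","side")}
def K(n):
    p=P[n];f=240/np.tan(np.radians(p['vertical_fov'])/2)
    return np.array([[f,0,p['cx']],[0,f,p['cy']],[0,0,1]])
def proj(n,X):
    return cv2.projectPoints(np.asarray(X,float).reshape(-1,3),P[n]['rvec'],P[n]['tvec'],K(n),None)[0][:,0]
def tri(a,b): # (u,v) scene, side
    M=[K(n)@np.c_[cv2.Rodrigues(P[n]['rvec'])[0],P[n]['tvec']] for n in("scene","side")]
    X=cv2.triangulatePoints(M[0],M[1],np.array(a,float).reshape(2,1),np.array(b,float).reshape(2,1))[:,0];return X[:3]/X[3]
def plane(n,uv,z):
    R=cv2.Rodrigues(P[n]['rvec'])[0];c=-R.T@P[n]['tvec'];d=R.T@np.linalg.inv(K(n))@np.array([*uv,1.]);return c+d*(z-c[2])/d[2]
E
python3 - <<'E'
from h import *
for nm,a,b in [("blue",(143,302),(331,146)),("green",(460,221),(276,386)),("bay",(322,273),(303,244)),("lip",(300,249),(327,228)),("pbay",(383,200),(382,348))]:
    X=tri(a,b);print(nm,X.round(4),proj("scene",X)-a)
s=cv2.imread("pics/scene0.png");d=cv2.imread("pics/side0.png")
c=lambda im,x,y,w,h,k:cv2.resize(im[y:y+h,x:x+w],None,fx=k,fy=k,interpolation=cv2.INTER_CUBIC)
cv2.imwrite("pics/c1.png",np.vstack([np.hstack([c(s,110,250,80,60+20,5),c(d,300,110,80,80,5)])]))
cv2.imwrite("pics/c2.png",np.hstack([c(s,245,210,130,100,3),c(d,260,195,130,100,3)]))
cv2.imwrite("pics/c2b.png",c(s,245,210,130,100,6));cv2.imwrite("pics/c2c.png",c(d,260,195,130,100,6))
E
```

```text
blue [ 0.5101 -0.2892  0.0221] [[1.65338715 1.60170729]]
green [0.5518 0.2732 0.0305] [[0.75419095 0.30195922]]
bay [ 0.5464 -0.0083  0.0057] [[0.22400504 0.14700186]]
lip [ 0.5023 -0.0283  0.0317] [[0.45485223 0.33631989]]
pbay [0.4043 0.197  0.011 ] [[-0.4124613  -0.25993445]]
```

View pics/c1.png

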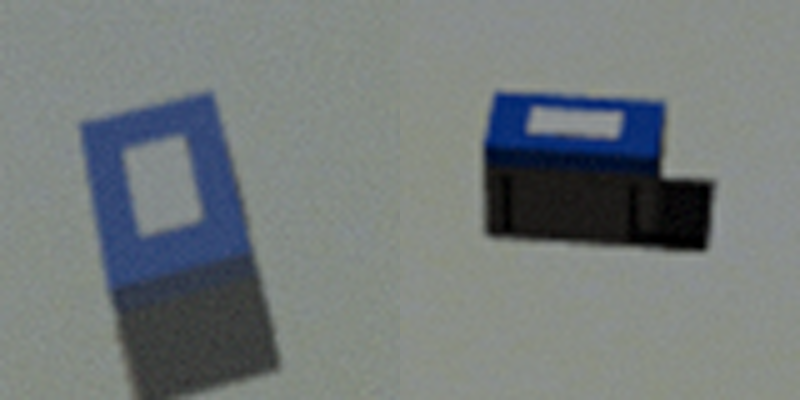

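View pics/c2b.png

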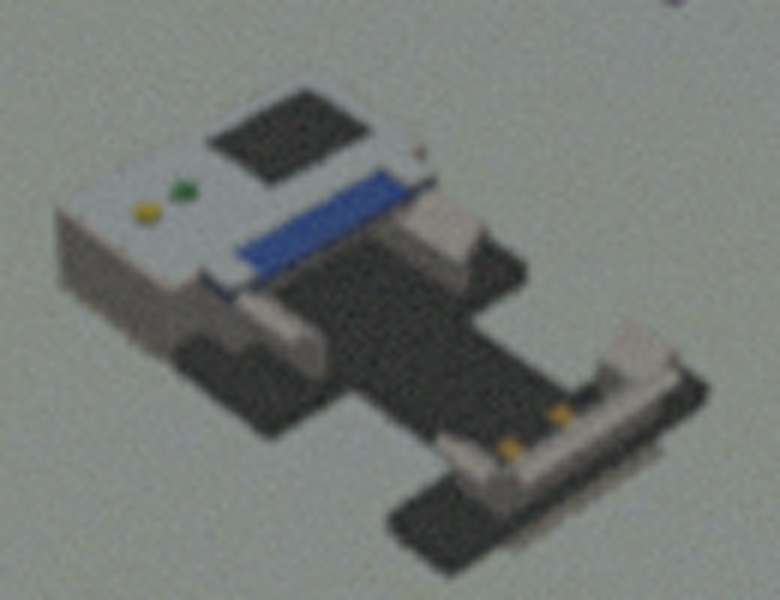

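View pics/c2c.png

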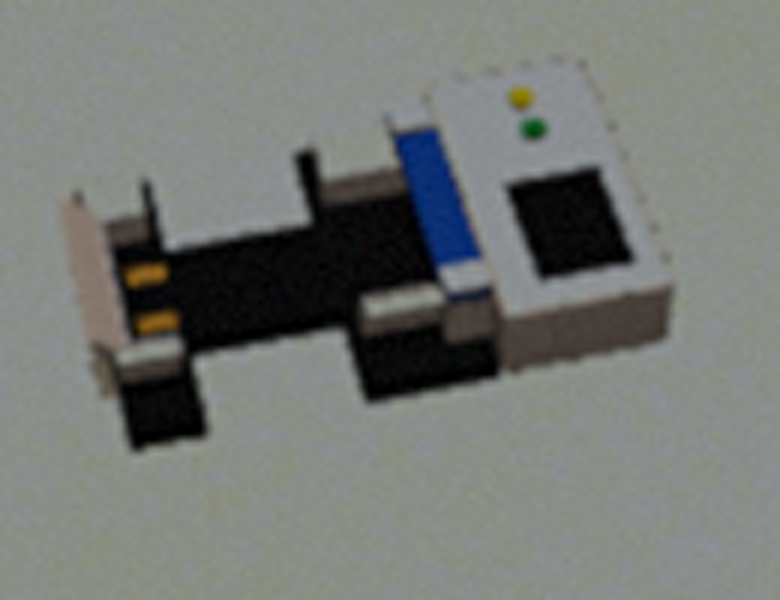

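The crops show a small pack with a blue top and its tongue towards the robot, and the white/black cradle with the blue lip, so both choices hold. Next I fit their poses from corner pixels.

```bash
cat >> h.py <<'E'
def fit(obs,x0,z0):
    # obs: list of (cam,(x,y,z) local,(u,v)); -> x,y,yaw
    L=np.array([o[1] for o in obs],float)
    def w(p):
        c,s=np.cos(p[2]),np.sin(p[2]);return np.c_[p[0]+c*L[:,0]-s*L[:,1],p[1]+s*L[:,0]+c*L[:,1],L[:,2]+z0]
    def r(p):
        X=w(p);return np.concatenate([proj(o[0],X[i])[0]-o[2] for i,o in enumerate(obs)])
    s=least_squares(r,x0,loss='soft_l1');return s.x,r(s.x).reshape(-1,2)
E
cat > f0.py <<'E'
from h import *
S,D="scene","side"
pk=[(S,(-38,-20,50),(126.4,274.4)),(S,(-38,20,50),(152.6,268.4)),(S,(38,20,50),(161,301.4)),(S,(38,-20,50),(132.6,307.6)),(S,(38,20,0),(166,323.6)),
(D,(-38,20,50),(352,141.4)),(D,(38,20,50),(317.2,139)),(D,(38,-20,50),(319,128.6)),(D,(-38,-20,50),(352.8,130.4)),(D,(38,20,0),(317.6,157)),(D,(-62,20,0),(361.8,159.8)),(D,(-62,-20,9),(362.8,146.4))]
cr=[(D,(28,-19,8),(287.5,236.7)),(D,(-28,-19,8),(311.7,232.5)),(D,(28,19,8),(291.7,253.7)),(D,(-28,19,8),(318,249.5)),
(S,(-28,19,8),(323.3,263.3)),(S,(28,19,8),(340.9,274.2)),(S,(-28,-19,8),(304.2,274.7)),(S,(-52,0,28),(300.5,249.2)),(D,(-52,0,28),(329.7,228.5))]
for nm,ob,x0 in(("pack",pk,[.51,-.29,0]),("cradle",cr,[.546,-.008,.4])):
    for sub in (None,S,D):
        oo=[(o[0],np.array(o[1])/1000,o[2]) for o in ob if sub in(None,o[0])]
        x,r=fit(oo,x0,0);print(nm,sub,x[:2].round(4),np.degrees(x[2]).round(2));
        if sub is None:print(r.round(1).tolist())
E
python3 f0.py
```

```text
pack None [ 0.504  -0.2856] -2.54
[[-0.8, 0.1], [-0.1, -0.5], [-0.5, -1.5], [-0.9, 0.1], [0.6, 0.0], [-0.4, 0.3], [-0.7, 0.6], [-0.1, 0.1], [0.2, 0.2], [-0.5, 0.9], [-0.2, 1.0], [0.1, 0.0]]
pack scene [ 0.5048 -0.2852] -2.96
pack side [ 0.5035 -0.2872] -2.22
cradle None [ 0.5484 -0.0087] 19.83
[[-2.3, 1.8], [2.4, -0.2], [-2.1, -0.0], [1.3, -2.4], [-4.7, -3.2], [1.7, 1.2], [-1.5, -4.3], [0.3, 0.6], [-0.7, 1.2]]
cradle scene [ 0.5518 -0.008 ] 22.79
cradle side [ 0.5473 -0.0093] 20.06
```

```bash
cat >> h.py <<'E'
from scipy.spatial.transform import Rotation as Ro
def pose():
    o=ctrl.get_obs();return np.array(o['tool_pos']),Ro.from_rotvec(o['tool_rot']).as_matrix(),o
def rel(p,R,pt,Rt):
    return (R.T@(np.array(pt)-p)*1000).round(1), np.degrees(Ro.from_matrix(R.T@Rt).as_rotvec()).round(2)
def down(yaw,sgn,tilt=0):
    """tool-x down, tool-y = sgn*local y at yaw; tilt deg: tongue (-x) end lower"""
    y=sgn*np.array([-np.sin(yaw),np.cos(yaw),0]);x=np.array([0,0,-1.]);R=np.c_[x,y,np.cross(x,y)]
    ax=np.array([-np.sin(yaw),np.cos(yaw),0])
    return Ro.from_rotvec(-np.radians(tilt)*ax).as_matrix()@R
W=ctrl.camera_params("wrist")
def wproj(p,R,X):
    T=np.array(W['T_tool_cam']);f=240/np.tan(np.radians(W['vertical_fov'])/2)
    c=(np.asarray(X).reshape(-1,3)-p)@R; c=(c-T[:3,3])@T[:3,:3]
    rr=np.hypot(c[:,0],c[:,1]);th=np.arctan2(rr,c[:,2]);k=f*th/np.maximum(rr,1e-9)
    return np.c_[W['cx']+c[:,0]*k,W['cy']+c[:,1]*k]
E
python3 - <<'E'
from h import *
p,R,o=pose();print(p,R.round(3))
for s in(1,-1):
    print(s,rel(p,R,[.49,-.02,.23],down(np.radians(-2.5),s)))
E
```

```text
[0.21067204 0.58842579 0.23134209] [[ 0.     0.337  0.941]
 [ 0.     0.941 -0.337]
 [-1.     0.     0.   ]]
1 (array([   1.3, -478.7,  468.1]), array([-17.2,   0. ,  -0. ]))
-1 (array([   1.3, -478.7,  468.1]), array([162.8,  -0. ,  -0. ]))
```

```bash
python3 -m handwheel '[[0.0854,[0,-0.028,0.0275],[0,0,0]],[0.0854,[0,-0.028,0.0275],[0,0,0]],[0.0854,[0,-0.028,0.0275],[0,0,0]],[0.0854,[0,-0.028,0.0275],[0,0,0]],[0.0854,[0,-0.028,0.0275],[0,0,0]],[0.0854,[0,-0.028,0.0275],[0,0,0]],[0.0854,[0,-0.028,0.0275],[0,0,0]],[0.0854,[0,-0.028,0.0275],[0,0,0]],[0.0854,[0,-0.028,0.0275],[0,0,0]],[0.0854,[0,-0.028,0.0275],[0,0,0]]]' 40
python3 -m handwheel '[[0.0854,[0,-0.028,0.0275],[0,0,0]],[0.0854,[0,-0.028,0.0275],[0,0,0]],[0.0854,[0,-0.028,0.0275],[0,0,0]],[0.0854,[0,-0.028,0.0275],[0,0,0]],[0.0854,[0,-0.028,0.0275],[0,0,0]],[0.0854,[0,-0.028,0.0275],[0,0,0]],[0.0854,[0,-0.028,0.0275],[0,0,0]],[0.0854,[0,0,0],[-5.7,0,0]],[0.0854,[0,0,0],[-5.7,0,0]],[0.0854,[0,0,0],[-5.7,0,0]]]'
python3 - <<'E'
from h import *
p,R,o=pose();print(p,R.round(3),o['t'])
im=ctrl.get_image("wrist");cv2.imwrite("pics/w1.png",im[:,:,::-1])
np.savez("w1.npz",p=p,R=R)
for t in("bay","lip"):print(t,[(round(d['score'],2),d['centre']) for d in ctrl.tip_of(t,"wrist")])
E
```

```text
t: 1.58
tool_pos: [0.3755, 0.2304, 0.2316]
tool_rot: [0.27, 1.553, -0.269]
contact_force: [0.8, -0.7, 0.8]
opening: 0.0856
t: 2.42
tool_pos: [0.4905, -0.0184, 0.2313]
tool_rot: [0.033, 1.571, -0.033]
contact_force: [-0.4, -0.1, 0.1]
opening: 0.0854
[ 0.49054579 -0.01835316  0.23129116] [[-0.     0.042  0.999]
 [ 0.     0.999 -0.042]
 [-1.     0.    -0.   ]] 2.4167
bay [(0.92, [103.5, 510.9]), (0.84, [239.4, 325.9])]
lip [(0.87, [59.3, 497.7]), (0.71, [206.4, 306.2])]
```

View pics/w1.png

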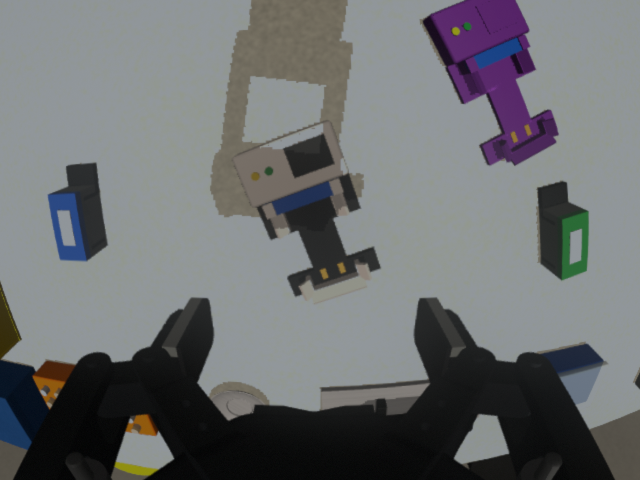

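The wrist picture shows the white cradle around (310,215), the blue pack at (75,215), the green at (563,235) and the purple cradle at (500,75). I'll zoom in on the cradle and the pack with the fitted model drawn over them.

```bash
cat > ov.py <<'E'
from h import *
def segs_cr(x,y,yaw):
    B=lambda pts:[(x+np.cos(yaw)*a-np.sin(yaw)*b,y+np.sin(yaw)*a+np.cos(yaw)*b,c) for a,b,c in np.array(pts)/1000.]
    return [B(q) for q in([(-28,-19,8),(28,-19,8)],[(-28,19,8),(28,19,8)],[(-52,-20,30),(-52,20,30)],[(-28,-25,8),(-28,25,8)],[(28,-25,8),(28,25,8)],[(42,-25,8),(42,25,8)],[(51,-25,29),(51,25,29)])]
def draw(im,segs,pf,off,k):
    for a in segs:
        q=(pf(np.array(a))-off+.5)*k-.5
        cv2.line(im,tuple(int(v) for v in q[0]),tuple(int(v) for v in q[1]),(0,0,255),1)
def crop(im,x,y,w,h,k):return cv2.resize(im[y:y+h,x:x+w],None,fx=k,fy=k,interpolation=cv2.INTER_CUBIC)
E
python3 - <<'E'
from ov import *
z=np.load("w1.npz");im=cv2.imread("pics/w1.png")
c=crop(im,225,110,165,200,3);cc=c.copy()
draw(cc,segs_cr(.548,-.0087,np.radians(20.5)),lambda X:wproj(z['p'],z['R'],X),np.array([225,110]),3)
b=np.hstack([c,cc[:,:300]]);cv2.imwrite("pics/w1c.png",b[:, :795])
cv2.imwrite("pics/w1p.png",crop(im,35,150,90,120,5))
E
```

```text
(no output)
```

View pics/w1c.png

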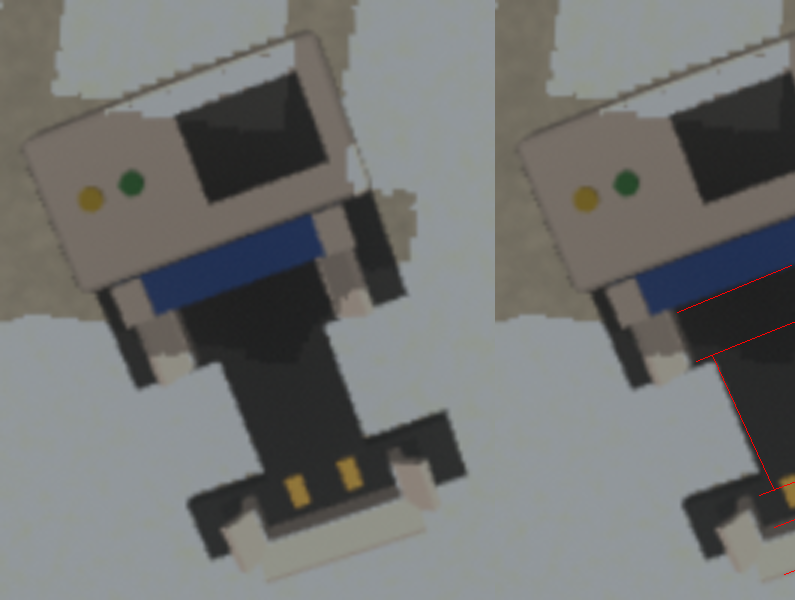

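View pics/w1p.png

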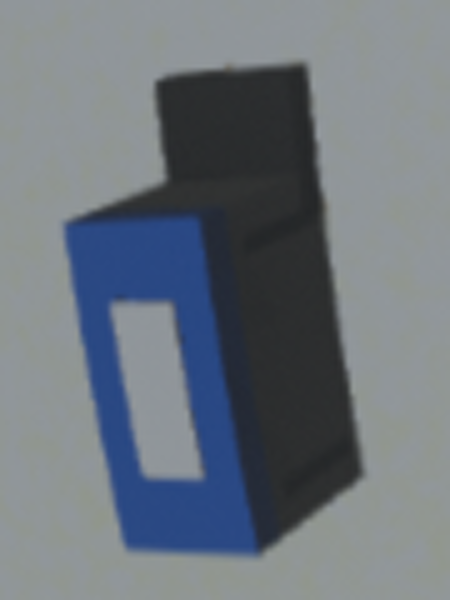

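Run:
```python
from ov import *
im=cv2.imread("pics/w1.png")
c=crop(im,285,215,100,90,8);c=cv2.convertScaleAbs(c,alpha=1.6,beta=10);cv2.imwrite("pics/w1r.png",c[:600])
c=crop(im,250,165,100,75,8);c=cv2.convertScaleAbs(c,alpha=1.8,beta=20);cv2.imwrite("pics/w1f.png",c)
```

```text
(no output)
```

View pics/w1r.png

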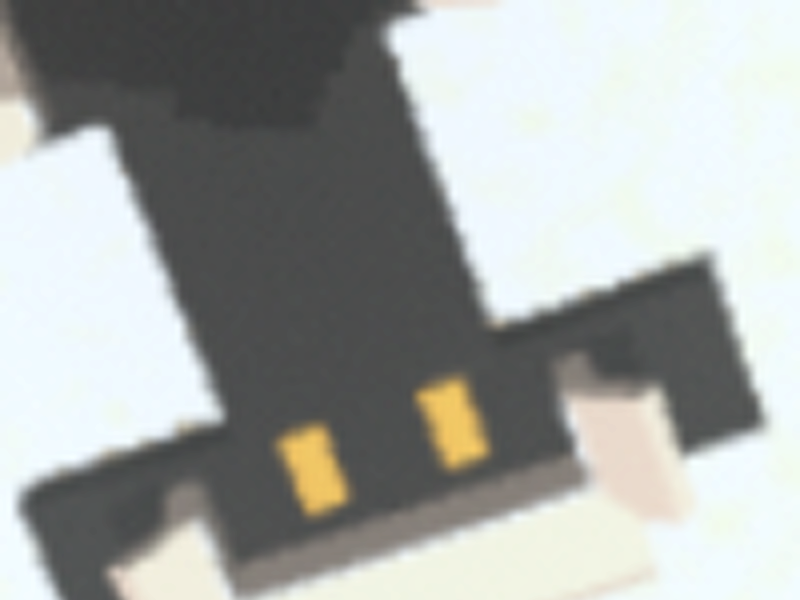

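View pics/w1f.png

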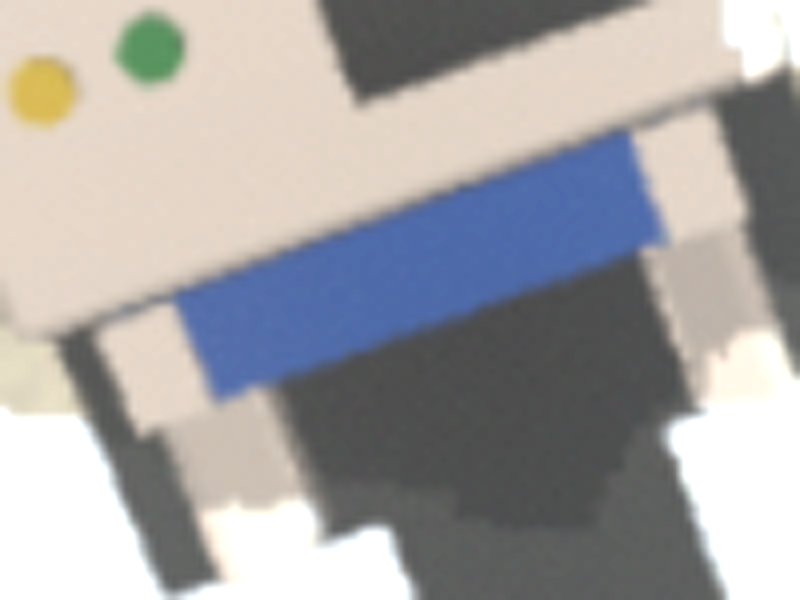

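```bash
cat > f1.py <<'E'
from h import *
z=np.load("w1.npz");p,R=z['p'],z['R']
r=lambda u,v:((u+.5)/8-.5+285,(v+.5)/8-.5+215)
f=lambda u,v:((u+.5)/8-.5+250,(v+.5)/8-.5+165)
def L(q):
    x1,x2,w=q
    return np.array([(x1,-19,8),(x1,19,8),(x2,-19,8),(x2,19,8),(42,-25,8),(42,25,8),(-52,-w,30),(-52,w,30),(-28,-25,8),(-28,25,8)])/1000.
U=np.array([r(107,125),r(390,28),r(228,422),r(490,325),r(240,562),r(578,460),f(215,400),f(665,242),f(325,538),f(697,412)])
def tow(l,x,y,a,z0=0):
    c,s=np.cos(a),np.sin(a);return np.c_[x+c*l[:,0]-s*l[:,1],y+s*l[:,0]+c*l[:,1],l[:,2]+z0]
g=lambda t:(wproj(p,R,tow(L(t[3:]),*t[:3]))-U).ravel()
s=least_squares(g,[.548,-.009,.37,-25,20,25],loss='soft_l1',x_scale=[.01,.01,.1,10,10,10])
print("cradle",s.x[:2].round(4),np.degrees(s.x[2]).round(2),s.x[3:].round(1));print(g(s.x).reshape(-1,2).round(1).tolist())
k=lambda u,v:((u+.5)/5-.5+35,(v+.5)/5-.5+150)
l=np.array([(-38,-20,50),(-38,20,50),(38,-20,50),(38,20,50),(-62,-20,9),(-62,20,9),(38,20,0),(-62,20,0)])/1000.
V=np.array([k(66,224),k(203,213),k(127,548),k(262,553),k(156,82),k(303,66),k(363,475),k(322,208)])
m=np.arange(7)
h=lambda t:(wproj(p,R,tow(l,*t))-V)[m].ravel()
s=least_squares(h,[.504,-.286,0],loss='soft_l1');print("pack",s.x[:2].round(4),np.degrees(s.x[2]).round(2));print(h(s.x).reshape(-1,2).round(1).tolist())
E
python3 f1.py
```

```text
cradle [ 0.5484 -0.0103] 17.98 [-24.4  20.2  28.9]
[[-0.3, 0.2], [-1.3, 0.2], [-0.5, -0.3], [-0.0, 0.5], [-0.2, 0.8], [0.5, -0.9], [0.6, 1.1], [0.5, 0.6], [0.9, -2.6], [-0.4, -2.9]]
pack [ 0.5033 -0.2862] -2.86
[[0.1, -0.6], [-0.0, 0.4], [0.1, -0.2], [-0.1, 0.2], [0.4, -0.5], [-2.4, 0.6], [0.7, -0.1]]
```

Run:
```python
from h import *
p,R,o=pose();print(rel(p,R,[.5015,-.286,.12],down(np.radians(-2.6),1)))
```

```text
(array([ 111.4, -267.7,   24. ]), array([-0.15,  0.  ,  0.  ]))
```

```bash
python3 -m handwheel '[[0.0854,[0,-0.0335,0.003],[0,0,0]],[0.0854,[0,-0.0335,0.003],[0,0,0]],[0.0854,[0,-0.0335,0.003],[0,0,0]],[0.0854,[0,-0.0335,0.003],[0,0,0]],[0.0854,[0.018,-0.0335,0.003],[0,0,0]],[0.0854,[0.031,-0.0335,0.003],[0,0,0]],[0.0854,[0.031,-0.0335,0.003],[0,0,0]],[0.0854,[0.031,-0.0335,0.003],[0,0,0]],[0.0854,[0,0,0],[0,0,0]],[0.0854,[0,0,0],[0,0,0]]]'
python3 - <<'E'
from ov import *
p,R,o=pose();print(p,o['t'],rel(p,R,[.5015,-.286,.014],down(np.radians(-2.6),1)))
im=ctrl.get_image("wrist");cv2.imwrite("pics/w2.png",im[:,:,::-1]);np.savez("w2.npz",p=p,R=R)
E
```

```text
t: 3.4
tool_pos: [0.5004, -0.2771, 0.1259]
tool_rot: [0.041, 1.575, -0.036]
contact_force: [0.1, -0.1, 0.3]
opening: 0.0857
[ 0.50039163 -0.27713007  0.12594983] 3.4 (array([111.9,  -9.2,   2. ]), array([-0.22, -0.24, -0.18]))
```

View pics/w2.png

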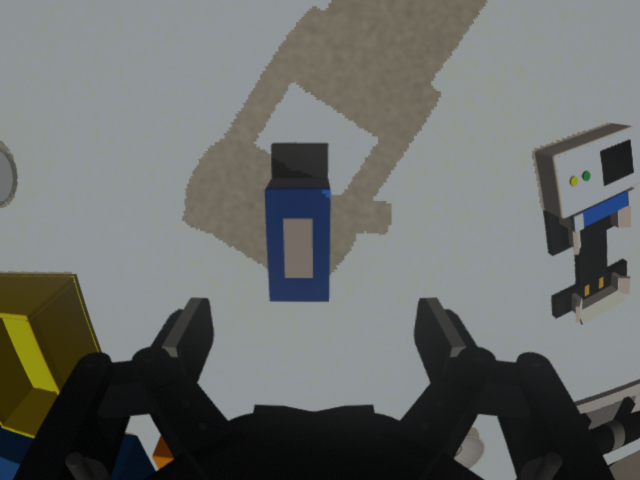

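The blue pack lies at (298,240) between the open jaws, slightly left of centre, with its tongue up in the picture, towards the robot. I'll refine its pose from this view.

Run:
```python
from h import *
z=np.load("w2.npz");p,R=z['p'],z['R']
def tow(l,x,y,a):
    c,s=np.cos(a),np.sin(a);return np.c_[x+c*l[:,0]-s*l[:,1],y+s*l[:,0]+c*l[:,1],l[:,2]]
l=np.array([(-38,-20,50),(-38,20,50),(38,-20,50),(38,20,50),(-62,-20,9),(-62,20,9)])/1000.
V=np.array([(265,190),(330,190),(269.5,300),(329,301),(272,143.5),(328,143.5)])
h=lambda t:(wproj(p,R,tow(l,*t))-V).ravel()
s=least_squares(h,[.504,-.286,0],loss='soft_l1');print(s.x[:2],np.degrees(s.x[2]));print(h(s.x).reshape(-1,2).round(1).tolist())
x,y,a=s.x
pt=[x-.002*np.cos(a),y-.002*np.sin(a),.014];p,R,o=pose();print(pt,rel(p,R,pt,down(a,1)))
```

```text
[ 0.50343048 -0.28612373] -2.8979960312169384
[[-0.1, -0.4], [0.7, -0.5], [0.1, 0.3], [-0.3, -0.4], [-0.7, 0.8], [0.3, 0.6]]
[np.float64(0.5014330378163487), np.float64(-0.2860226178327423), 0.014] (array([114.1,  -9.3,   0.4]), array([ 0.18, -0.06, -0.07]))
```

```bash
python3 -m handwheel '[[0.0854,[0.01,-0.0093,0.001],[0,0,0]],[0.0854,[0.026,0,0],[0,0,0]],[0.0854,[0.026,0,0],[0,0,0]],[0.0854,[0.026,0,0],[0,0,0]],[0.0854,[0.024,0,0],[0,0,0]],[0.0854,[0,0,0],[0,0,0]],[0.03,[0,0,0],[0,0,0]],[0.03,[0,0,0],[0,0,0]],[0.03,[0,0,0],[0,0,0]],[0.03,[0,0,0],[0,0,0]]]' 60
python3 -m handwheel '[[0.03,[0,0,0],[0,0,0]],[0.03,[0,0,0],[0,0,0]],[0.03,[0,0,0],[0,0,0]],[0.03,[0,0,0],[0,0,0]]]' 60
python3 - <<'E'
from ov import *
p,R,o=pose();print(p,o['t'],rel(p,R,[.5014,-.286,.014],down(np.radians(-2.9),1)))
E
```

```text
t: 4.28
tool_pos: [0.504, -0.2873, 0.0193]
tool_rot: [0.034, 1.567, -0.037]
contact_force: [-4.9, 4.8, 38.5]
opening: 0.0393
t: 4.62
tool_pos: [0.5042, -0.2875, 0.0194]
tool_rot: [0.034, 1.567, -0.037]
contact_force: [0.8, 1.0, 6.2]
opening: 0.039
[ 0.50418008 -0.2875237   0.0194192 ] 4.6167 (array([ 5.4,  1.4, -2.9]), array([0.3 , 0.23, 0.12]))
```

```bash
python3 -m handwheel '[[0.03,[-0.01,0,0],[0,0,0]],[0.03,[-0.02,0,0],[0,0,0]],[0.03,[-0.025,0,0],[0,0,0]],[0.03,[-0.03,0,0],[0,0,0]],[0.03,[-0.025,0,0],[0,0,0]],[0.03,[0,0,0],[0,0,0]],[0.03,[0,0,0],[0,0,0]]]' 60
python3 - <<'E'
from ov import *
p,R,o=pose();print(p,o['t'],o['contact_force'],o['opening'])
im=ctrl.get_image("wrist");cv2.imwrite("pics/w3.png",im[:,:,::-1]);np.savez("w3.npz",p=p,R=R)
im=ctrl.get_image("side");cv2.imwrite("pics/s3.png",crop(im[:,:,::-1],240,0,200,150,4))
E
```

```text
t: 5.2
tool_pos: [0.5031, -0.2872, 0.1286]
tool_rot: [0.034, 1.567, -0.037]
contact_force: [1.3, 0.6, -3.3]
opening: 0.0388
[ 0.50313022 -0.28716122  0.12859706] 5.2 [ 1.34704828  0.6103175  -3.2813065 ] 0.03881075009555892
```

View pics/w3.png

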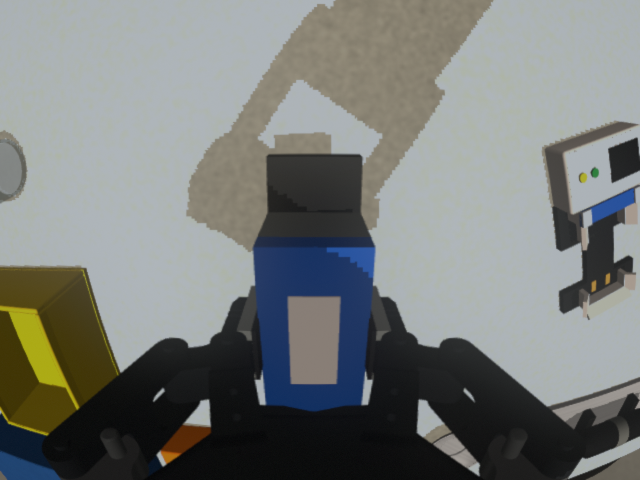

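View pics/s3.png

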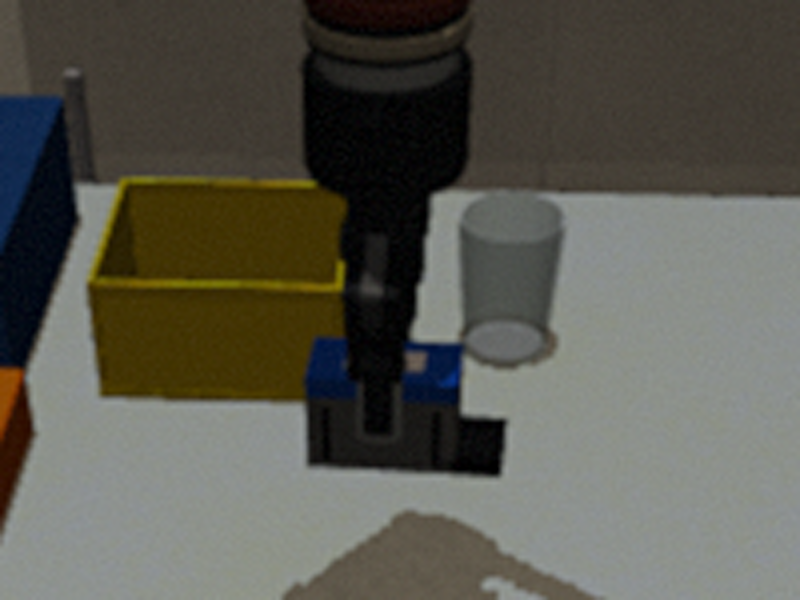

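The pack is lifted, held level between the pads, with the top's front edge at row 245 and the tongue tip at row 155. I'll measure how it sits in the hand.

```bash
cat > g.py <<'E'
from h import *
# pack in tool frame: tool x=-pack z, tool y = pack y, tool z = pack x ; params: TCP in pack coords (gx,gy,h), pitch, yaw
def packtool(t,l):
    gx,gy,h,pi,ya=t
    q=Ro.from_euler('yz',[pi,ya],degrees=True).apply(l)-np.array([gx,gy,h])
    return np.c_[-q[:,2],q[:,1],q[:,0]]
def fitp(l,V):
    l=np.array(l,float)
    h=lambda t:np.r_[(wproj(np.zeros(3),np.eye(3),packtool(t,l)/1000)-V).ravel(),(t-np.array([1,0,19.4,0,0]))*[.3,.3,.3,.5,.5]]
    s=least_squares(h,[1,0,19.4,0,0],loss='soft_l1');return s.x,h(s.x)[:-5].reshape(-1,2)
E
python3 - <<'E'
from g import *
x,r=fitp([(-38,-20,50),(-38,20,50),(-62,-20,9),(-62,20,9),(38,-20,50),(38,20,50)],np.array([(255,243),(375.5,244),(267,155),(361.5,155),(263,405),(365,405)]))
print(x.round(2),r.round(1).tolist())
E
```

```text
[ 1.360e+00 -9.800e-01  2.191e+01  9.000e-01  1.000e-02] [[0.1, 0.3], [-0.9, -0.6], [0.3, -0.3], [0.5, -0.2], [5.3, 0.4], [-4.6, 0.4]]
```

```bash
cat >> g.py <<'E'
C=[.5484,-.0105,np.radians(18.3)]; G=[1.,0.,20.]
def target(xt,zt,th,C=C,G=G,dy=0,dyaw=0):
    """tongue-tip bottom at bay (xt,zt) mm, tilt th deg"""
    a=C[2]+np.radians(dyaw);t=np.radians(th);s=62+G[0];h=G[2]
    bx=xt+s*np.cos(t)-h*np.sin(t);bz=zt+s*np.sin(t)+h*np.cos(t);by=dy+G[1]
    c,si=np.cos(C[2]),np.sin(C[2])
    return np.array([C[0]+(c*bx-si*by)/1000,C[1]+(si*bx+c*by)/1000,.008+bz/1000]),down(a,1,th)
E
python3 - <<'E'
from g import *
p,R,o=pose()
pt,Rt=target(-40,75,18);print(pt,rel(p,R,pt,Rt)); print(rel(p,R,pt,down(C[2],1)))
R0=down(C[2],1);print(rel(pt,R0,pt,Rt))
E
```

```text
[ 0.56144152 -0.00618693  0.1214892 ] (array([  3.6, 281.9,  47.5]), array([-20.75, -17.93,   3.16]))
(array([  3.6, 281.9,  47.5]), array([-20.9 ,  -0.13,  -0.12]))
(array([0., 0., 0.]), array([  0., -18.,   0.]))
```

```bash
python3 -m handwheel '[[0.03,[0,0.012,0.003],[0,0,0]],[0.03,[0,0.025,0.004],[0,0,0]],[0.03,[0,0.031,0.005],[0,0,0]],[0.03,[0,0.033,0.006],[0,0,0]],[0.03,[0,0.034,0.006],[0,0,0]],[0.03,[0,0.034,0.006],[0,0,0]],[0.03,[0,0.033,0.006],[0,0,0]],[0.03,[0,0.031,0.005],[0,0,0]],[0.03,[0,0.025,0.004],[0,0,0]],[0.03,[0,0.012,0.003],[0,0,0]]]'
python3 -m handwheel '[[0.03,[0,0.006,0],[-5,0,0]],[0.03,[0,0,0],[-6,0,0]],[0.03,[0,0,0],[-6,0,0]],[0.03,[0,0,0],[-3.9,0,0]],[0.03,[0,0,0],[0,-4,0]],[0.03,[0,0,0],[0,-5,0]],[0.03,[0,0,0],[0,-5,0]],[0.03,[0,0,0],[0,-4,0]],[0.03,[0,0,0],[0,0,0]],[0.03,[0,0,0],[0,0,0]]]'
python3 - <<'E'
from ov import *
from g import *
p,R,o=pose();pt,Rt=target(-40,75,18);print(o['t'],rel(p,R,pt,Rt),o['contact_force'])
im=ctrl.get_image("wrist");cv2.imwrite("pics/w4.png",im[:,:,::-1]);np.savez("w4.npz",p=p,R=R)
im=ctrl.get_image("side");cv2.imwrite("pics/side4.png",im[:,:,::-1]);cv2.imwrite("pics/s4.png",crop(im[:,:,::-1],240,110,200,150,4))
im=ctrl.get_image("scene");cv2.imwrite("pics/scene4.png",im[:,:,::-1]);cv2.imwrite("pics/c4.png",crop(im[:,:,::-1],220,160,200,150,4))
E
```

```text
t: 6.13
tool_pos: [0.5611, -0.015, 0.1242]
tool_rot: [0.035, 1.575, -0.032]
contact_force: [1.1, -0.2, -3.9]
opening: 0.0393
t: 6.97
tool_pos: [0.5611, -0.013, 0.1247]
tool_rot: [-0.199, 1.25, 0.276]
contact_force: [0.2, 0.2, -2.0]
opening: 0.0389
6.9667 (array([3.8, 6.4, 1.4]), array([-0.08, -0.25, -0.07])) [ 0.21826165  0.19311942 -2.01922575]
```

View pics/w4.png

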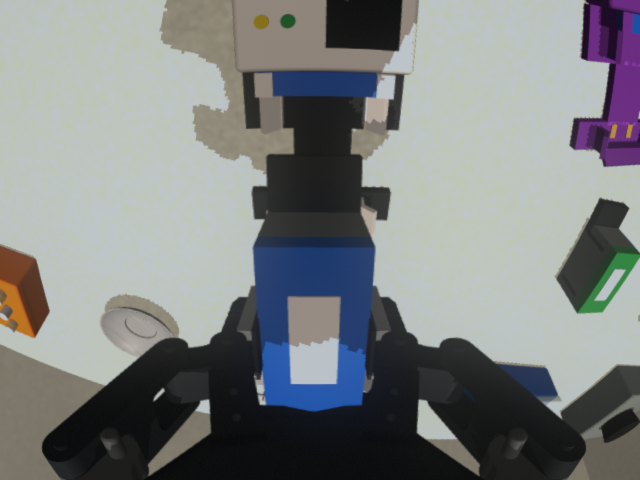

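View pics/s4.png

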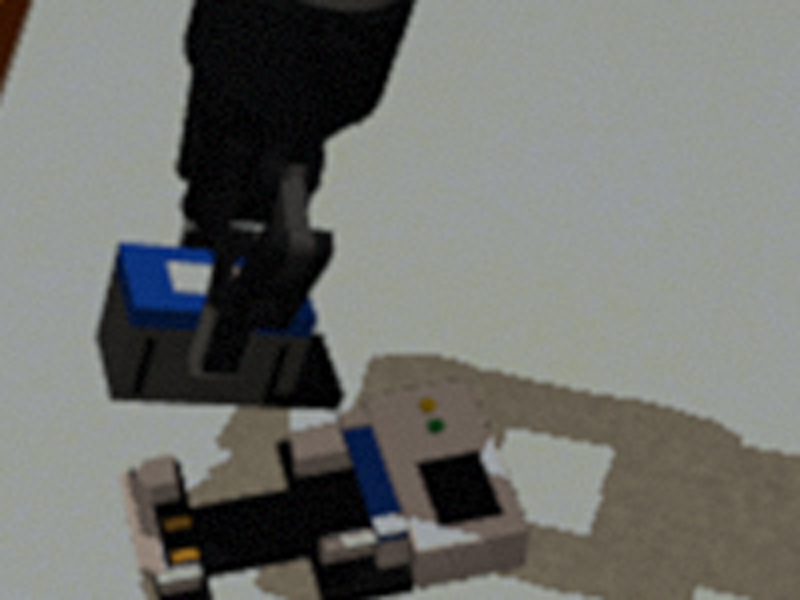

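View pics/c4.png

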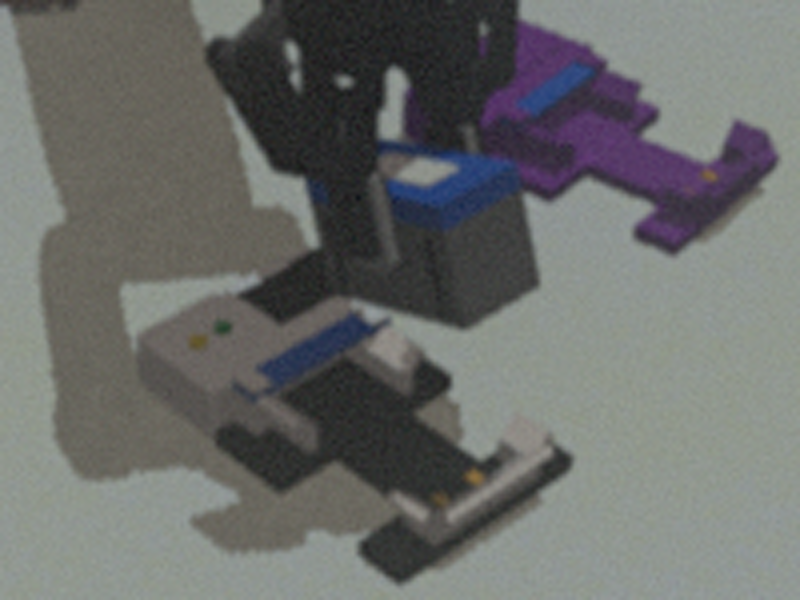

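Run:
```python
from ov import *
z=np.load("w4.npz");p,R=z['p'],z['R']
im=cv2.imread("pics/w4.png")
def tow(l,x,y,a):
    l=np.array(l)/1000.;c,s=np.cos(a),np.sin(a);return np.c_[x+c*l[:,0]-s*l[:,1],y+s*l[:,0]+c*l[:,1],l[:,2]]
L=[(-52,-28.9,30),(-52,28.9,30),(-24.4,-19,8),(-24.4,19,8)]
for C in([.5484,-.0105,np.radians(18.3)],[.5484,-.0103,np.radians(18)]):print(wproj(p,R,tow(L,*C)).round(1).tolist())
cv2.imwrite("pics/w4c.png",cv2.convertScaleAbs(crop(im,235,50,180,150,4),alpha=1.5))
```

```text
[[272.2, 97.1], [373.5, 97.6], [292.5, 128.0], [350.8, 128.2]]
[[273.0, 96.9], [374.3, 98.0], [293.0, 128.0], [351.3, 128.5]]
```

View pics/w4c.png

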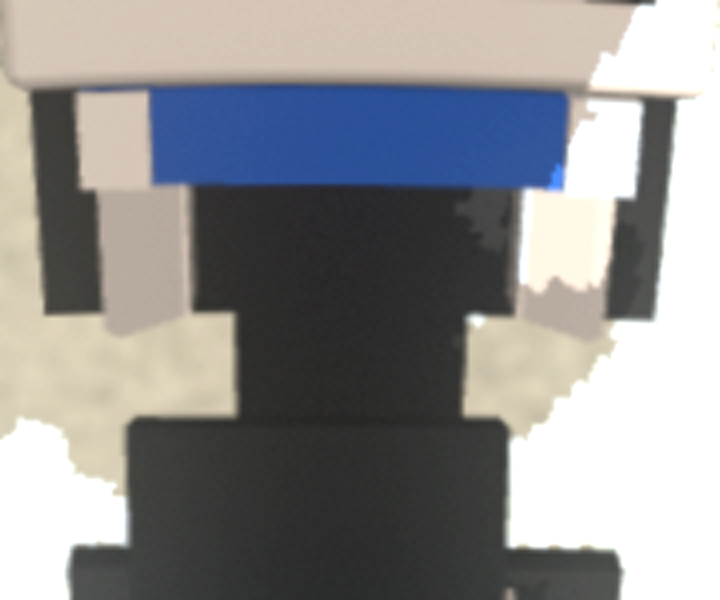

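The wrist picture agrees with the cradle model to about 1 px: lip edge (272,96)–(376,97), notch corners (294,128) and (351,129). I'll go to just above the entry point.

```bash
sed -i 's/np.radians(18.3)\]; G=.*/np.radians(18.1)]; G=[1.,0.,19.6]/' g.py
python3 - <<'E'
from g import *
p,R,o=pose()
for a in((-44,25,18),(-44,2.5,18),(-61,2,18)):
    pt,Rt=target(*a);print(a,rel(p,R,pt,Rt));p,R=pt,Rt
E
```

```text
(-44, 25, 18) (array([ 51.8,   6.9, -20.5]), array([ 0.2 , -0.06, -0.06]))
(-44, 2.5, 18) (array([21.4, -0. , -7. ]), array([0., 0., 0.]))
(-61, 2, 18) (array([ -4.8,  -0. , -16.3]), array([0., 0., 0.]))
```

```bash
python3 -m handwheel '[[0.03,[0.008,0.004,-0.003],[0,0,0]],[0.03,[0.016,0.003,-0.006],[0,0,0]],[0.03,[0.016,0,-0.006],[0,0,0]],[0.03,[0.012,0,-0.0055],[0,0,0]],[0.03,[0,0,0],[0,0,0]],[0.03,[0,0,0],[0,0,0]],[0.03,[0,0,0],[0,0,0]]]'
python3 - <<'E'
from ov import *
from g import *
p,R,o=pose();print(o['t'],o['contact_force'].round(1))
for a in((-44,25,18),(-44,2.5,18)): print(rel(p,R,*target(*a)))
im=ctrl.get_image("wrist")[:,:,::-1]
i2=ctrl.get_image("side")[:,:,::-1]
cv2.imwrite("pics/w5.png",np.hstack([crop(im,220,20,200,200,2),crop(i2,250,160,130,130,3)[:400,:390]]))
E
```

```text
t: 7.7
tool_pos: [0.5582, -0.0073, 0.0716]
tool_rot: [-0.201, 1.244, 0.276]
contact_force: [-0.1, -0.4, -2.8]
opening: 0.0392
7.7 [-0.1 -0.4 -2.8]
(array([ 0.3, -0. , -0.6]), array([ 0.22,  0.05, -0.04]))
(array([21.7, -0. , -7.6]), array([ 0.22,  0.05, -0.04]))Traceback (most recent call last):
  File "<stdin>", line 7, in <module>
    return _nx.concatenate(arrs, 1, dtype=dtype, casting=casting)
           ~~~~~~~~~~~~~~~^^^^^^^^^^^^^^^^^^^^^^^^^^^^^^^^^^^^^^^
ValueError: all the input array dimensions except for the concatenation axis must match exactly, but along dimension 0, the array at index 0 has size 400 and the array at index 1 has size 390
```

```bash
python3 -m handwheel '[[0.03,[0.006,0,-0.0022],[0,0,0]],[0.03,[0.008,0,-0.0028],[0,0,0]],[0.03,[0.0075,0,-0.0026],[0,0,0]],[0.03,[0,0,0],[0,0,0]],[0.03,[0,0,0],[0,0,0]]]'
cat > v.py <<'E'
import sys
from ov import *
from g import *
p,R,o=pose();print(o['t'],o['contact_force'].round(1),o['opening'])
a=[float(v) for v in sys.argv[2:5]];print(rel(p,R,*target(*a)))
im=ctrl.get_image("wrist")[:,:,::-1];i2=ctrl.get_image("side")[:,:,::-1]
cv2.imwrite(f"pics/{sys.argv[1]}.png",np.hstack([crop(im,220,0,200,200,2),crop(i2,260,175,100,100,4)]))
E
python3 v.py w5 -44 2.5 18
```

```text
t: 8.22
tool_pos: [0.5559, -0.0074, 0.0466]
tool_rot: [-0.2, 1.248, 0.277]
contact_force: [0.3, 0.4, -2.5]
opening: 0.0392
8.2167 [ 0.3  0.4 -2.5] 0.03924874724541402
(array([-1.3, -0.7,  2.3]), array([ 0.17, -0.12, -0.13]))
```

View pics/w5.png

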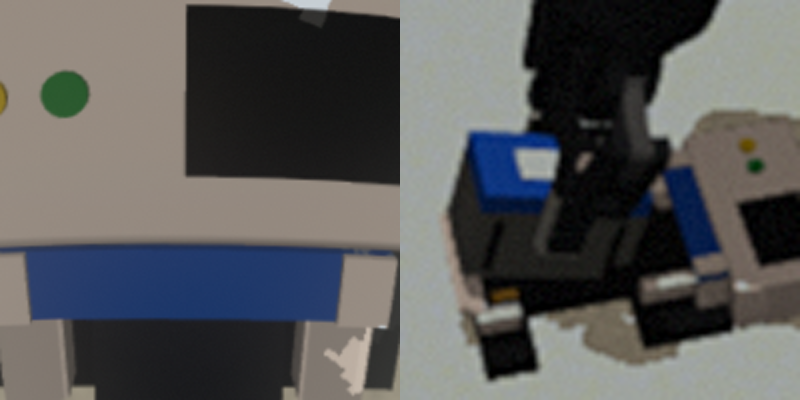

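```bash
python3 v.py w6 -61 2.5 18
```

```text
8.3167 [ 0.8  0.8 -3. ] 0.03922158631876005
(array([ -5.7,  -0.2, -15. ]), array([ 0.19, -0.01, -0.07]))
```

View pics/w6.png

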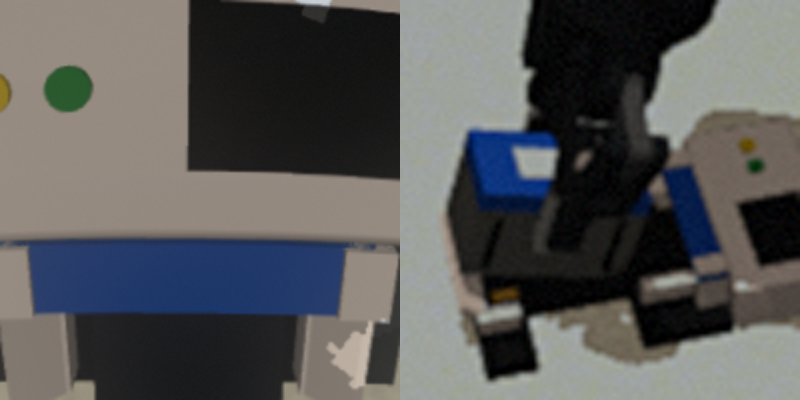

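```bash
sed -i 's/crop(im,220,0,200,200,2)/crop(im,220,100,200,200,2)/' v.py
python3 -m handwheel '[[0.03,[-0.0012,0,-0.003],[0,0,0]],[0.03,[-0.0015,0,-0.004],[0,0,0]],[0.03,[-0.0015,0,-0.004],[0,0,0]],[0.03,[-0.0015,0,-0.004],[0,0,0]],[0.03,[0,0,0],[0,0,0]],[0.03,[0,0,0],[0,0,0]],[0.03,[0,0,0],[0,0,0]]]'
python3 v.py w7 -61 2.5 18
```

```text
t: 9.0
tool_pos: [0.5417, -0.0127, 0.0489]
tool_rot: [-0.201, 1.245, 0.276]
contact_force: [0.3, -1.3, -2.8]
opening: 0.0391
9.0 [ 0.3 -1.3 -2.8] 0.039148362806758374
(array([ 0.3, -0. , -0.2]), array([ 0.19,  0.02, -0.05]))
```

View pics/w7.png

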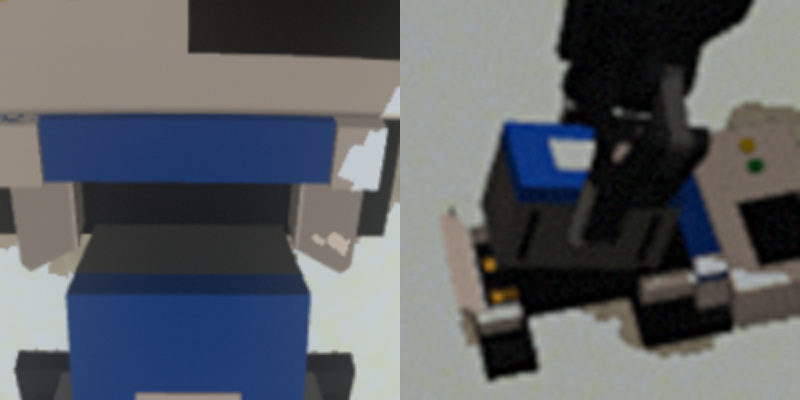

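The tongue is under the lip: the lip's lower edge at row 182 covers it in the picture. The pack is centred laterally (188 against 187.5) and nothing is in contact. I'll work out the rocking motion.

Run:
```python
from g import *
p,R,o=pose()
for a in [(-61.5,1,17)]+[(-62,1,t) for t in(14,11,8,5,2,0)]:
    pt,Rt=target(*a);print(a,*rel(p,R,pt,Rt));p,R=pt,Rt
```

```text
(-61.5, 1, 17) [ 2.6 -0.1 -0.9] [ 0.19  1.01 -0.05]
(-62, 1, 14) [3.2 0.  0.5] [ 0.  3. -0.]
(-62, 1, 11) [ 3.3 -0.   0.9] [-0.  3.  0.]
(-62, 1, 8) [ 3.3 -0.   0.9] [-0.  3. -0.]
(-62, 1, 5) [3.3 0.  0.9] [0. 3. 0.]
(-62, 1, 2) [ 3.3 -0.   0.9] [ 0.  3. -0.]
(-62, 1, 0) [2.2 0.  0.6] [0. 2. 0.]
```

```bash
python3 -m handwheel '[[0.03,[0.0026,0,-0.0009],[0,1,0]],[0.03,[0.0032,0,0.0005],[0,3,0]],[0.03,[0.0033,0,0.0009],[0,3,0]],[0.03,[0.0033,0,0.0009],[0,3,0]],[0.03,[0,0,0],[0,0,0]],[0.03,[0,0,0],[0,0,0]]]'
python3 v.py w8 -62 1 8
```

```text
t: 9.6
tool_pos: [0.5466, -0.0108, 0.037]
tool_rot: [-0.229, 1.417, 0.264]
contact_force: [-0.7, 0.8, -3.1]
opening: 0.0395
9.6 [-0.7  0.8 -3.1] 0.039480230127226484
(array([-0.3, -0.2, -0.4]), array([ 0.25,  0.03, -0.04]))
```

View pics/w8.png

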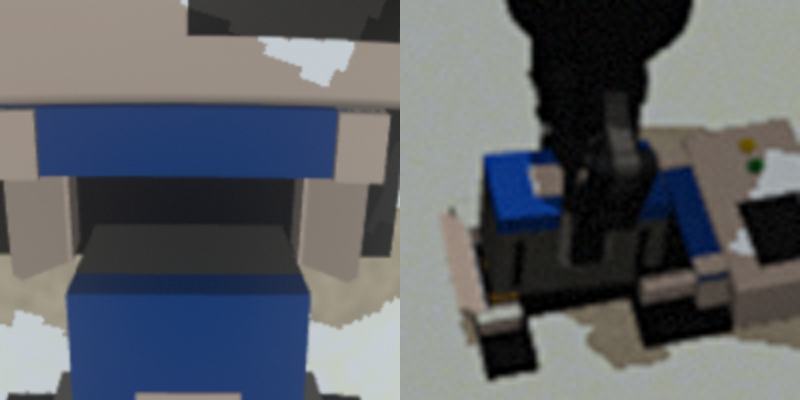

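At 8 degrees of tilt there is no contact and the pack is centred. I'll finish the rock down to level, then press lightly.

```bash
python3 -m handwheel '[[0.03,[0.0033,0,0.0008],[0,3,0]],[0.03,[0.0033,0,0.0008],[0,3,0]],[0.03,[0.0022,0,0.0006],[0,2,0]],[0.03,[0,0,0],[0,0,0]],[0.03,[0,0,0],[0,0,0]]]'
python3 v.py w9 -62 0 0
```

```text
t: 10.12
tool_pos: [0.5486, -0.0102, 0.0283]
tool_rot: [-0.25, 1.555, 0.251]
contact_force: [0.3, 0.2, -3.5]
opening: 0.0392
10.1167 [ 0.3  0.2 -3.5] 0.039228441486312354
(array([ 0.7, -0.3,  0.7]), array([ 0.2 ,  0.05, -0.02]))
```

View pics/w9.png

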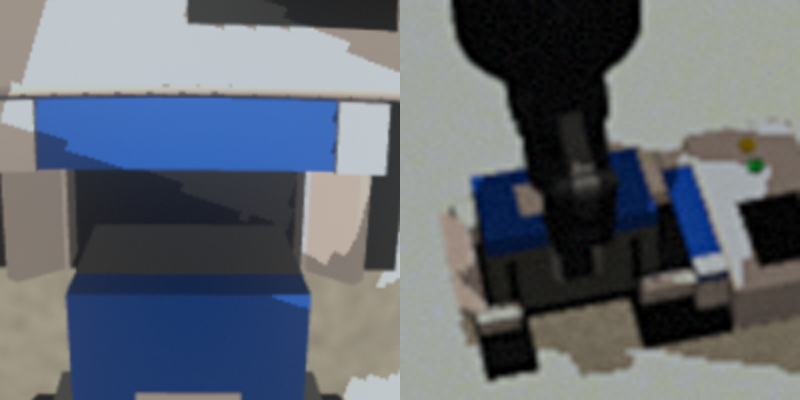

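```bash
python3 -m handwheel '[[0.03,[0.0008,0,0.0003],[0,0,0]],[0.03,[0,0,0],[0,0,0]],[0.03,[0,0,0],[0,0,0]]]'
python3 -m handwheel '[[0.03,[0.0005,0,0],[0,0,0]],[0.03,[0,0,0],[0,0,0]],[0.03,[0,0,0],[0,0,0]]]'
```

```text
t: 10.47
tool_pos: [0.5488, -0.0102, 0.0278]
tool_rot: [-0.25, 1.556, 0.251]
contact_force: [-0.7, 0.8, -2.8]
opening: 0.0392
t: 10.72
tool_pos: [0.5491, -0.0102, 0.0275]
tool_rot: [-0.251, 1.556, 0.251]
contact_force: [-2.4, -0.1, 0.0]
opening: 0.0391
```

```bash
python3 -m handwheel '[[0.03,[0.0007,0,0],[0,0,0]],[0.03,[0,0,0],[0,0,0]],[0.03,[0,0,0],[0,0,0]]]'
python3 - <<'E'
from ov import *
o=ctrl.get_obs();print(o['wrist_torque'],o['contact_force'])
i2=ctrl.get_image("side")[:,:,::-1];i3=ctrl.get_image("scene")[:,:,::-1]
cv2.imwrite("pics/s10.png",np.hstack([crop(i2,260,180,100,100,4),crop(i3,250,190,100,100,4)]))
E
```

```text
t: 10.97
tool_pos: [0.5491, -0.0102, 0.0275]
tool_rot: [-0.251, 1.557, 0.251]
contact_force: [-5.3, 0.6, 6.0]
opening: 0.0391
[-0.0274892   0.73559903 -0.04167335] [-5.32672438  0.59851318  5.97357871]
```

View pics/s10.png

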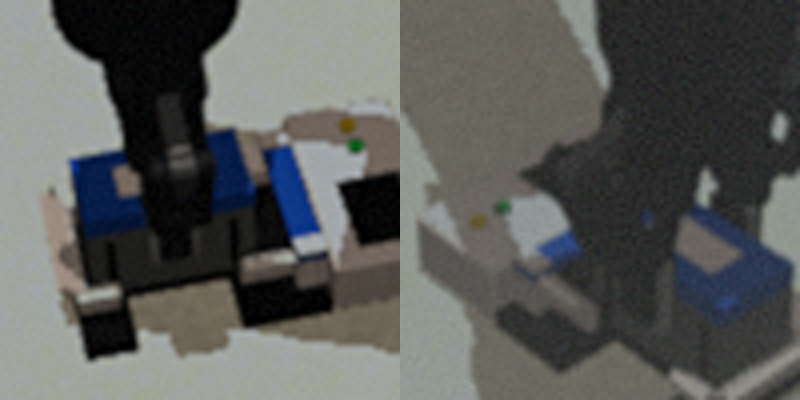

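```bash
python3 -m handwheel '[[0.03,[0,0,-0.001],[0,0,0]],[0.03,[0,0,0],[0,0,0]],[0.03,[0,0,0],[0,0,0]]]'
python3 -m handwheel '[[0.03,[0.0006,0,-0.0005],[0,0,0]],[0.03,[0,0,0],[0,0,0]],[0.03,[0,0,0],[0,0,0]]]'
python3 v.py w11 -62 0 0
```

```text
t: 11.32
tool_pos: [0.549, -0.0103, 0.0275]
tool_rot: [-0.251, 1.554, 0.251]
contact_force: [-1.3, 1.8, 4.6]
opening: 0.0394
t: 11.57
tool_pos: [0.5491, -0.0102, 0.0275]
tool_rot: [-0.25, 1.553, 0.251]
contact_force: [-0.4, 3.3, 6.8]
opening: 0.0388
11.5667 [-0.4  3.3  6.8] 0.03884366046480023
(array([-0.1, -0.1,  0.3]), array([0.2 , 0.16, 0.02]))
```

View pics/w11.png

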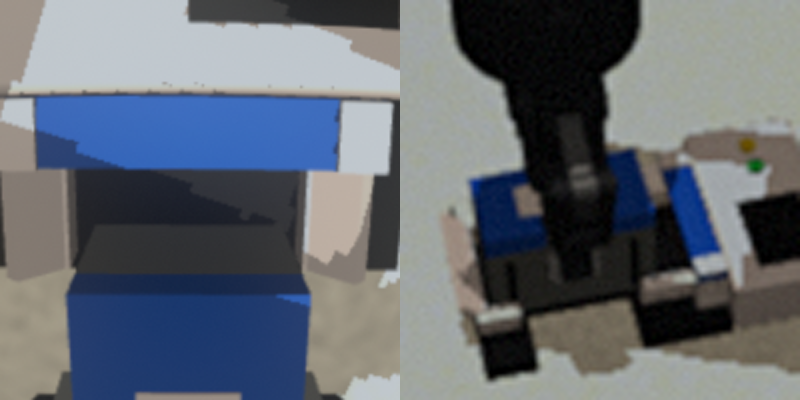

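The pack is seated: TCP height is 27.5 mm against 27.6 expected, with the floor carrying it. I'll release, lift straight up and look.

```bash
python3 -m handwheel '[[0.045,[-0.0008,0,0],[0,0,0]],[0.06,[0,0,0],[0,0,0]],[0.06,[0,0,0],[0,0,0]],[0.06,[0,0,0],[0,0,0]],[0.06,[-0.01,0,0],[0,0,0]],[0.06,[-0.025,0,0],[0,0,0]],[0.06,[-0.035,0,0],[0,0,0]],[0.06,[-0.035,0,0],[0,0,0]],[0.06,[-0.03,0,0],[0,0,0]],[0.06,[0,0,0],[0,0,0]]]'
python3 - <<'E'
from ov import *
o=ctrl.get_obs();print(o['t'],o['contact_force'].round(1),o['opening'])
p,R,o=pose();im=ctrl.get_image("wrist")[:,:,::-1];np.savez("w12.npz",p=p,R=R);cv2.imwrite("pics/w12f.png",im)
i2=ctrl.get_image("side")[:,:,::-1];i3=ctrl.get_image("scene")[:,:,::-1]
cv2.imwrite("pics/s12f.png",i2);cv2.imwrite("pics/c12f.png",i3)
cv2.imwrite("pics/s12.png",np.hstack([crop(i2,260,180,100,100,4),crop(i3,250,205,100,100,4)]))
E
```

```text
t: 12.5
tool_pos: [0.5521, -0.0113, 0.1708]
tool_rot: [-0.254, 1.543, 0.247]
contact_force: [1.1, -0.3, 0.8]
opening: 0.0601
12.5 [ 1.1 -0.3  0.8] 0.06008787826796993
```

View pics/s12.png

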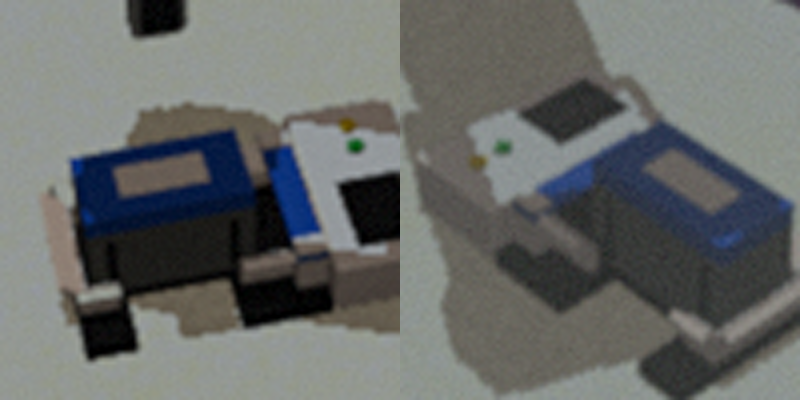

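View pics/w12f.png

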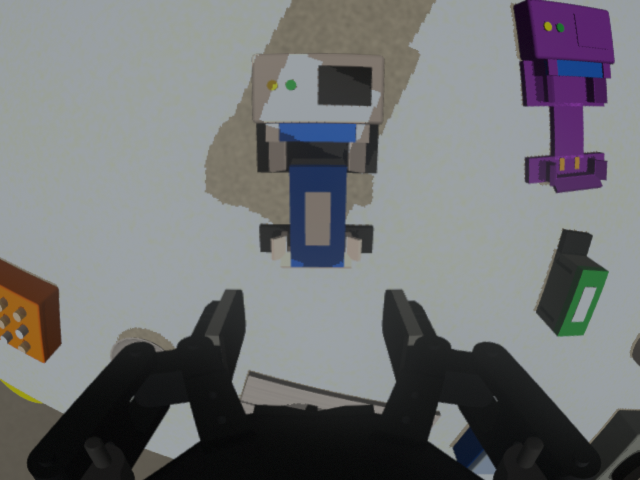

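The pictures show the pack flat in the bay between the side and rear walls (wrist (318,215), side (300,225)), with the fingers clear. I'll check level and height numerically.

Run:
```python
from ov import *
i2=cv2.imread("pics/s12f.png");i3=cv2.imread("pics/c12f.png");i1=cv2.imread("pics/w12f.png")
A=cv2.convertScaleAbs(crop(i2,270,200,60,60,6),alpha=1.6);B=cv2.convertScaleAbs(crop(i3,290,225,66,60,6),alpha=1.6)
cv2.imwrite("pics/f1.png",np.hstack([A,B]));cv2.imwrite("pics/f2.png",cv2.convertScaleAbs(crop(i1,250,110,140,170,3),alpha=1.5))
```

```text
(no output)
```

View pics/f1.png

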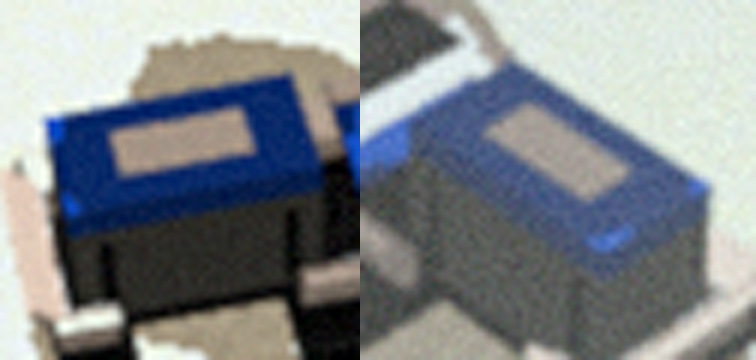

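View pics/f2.png

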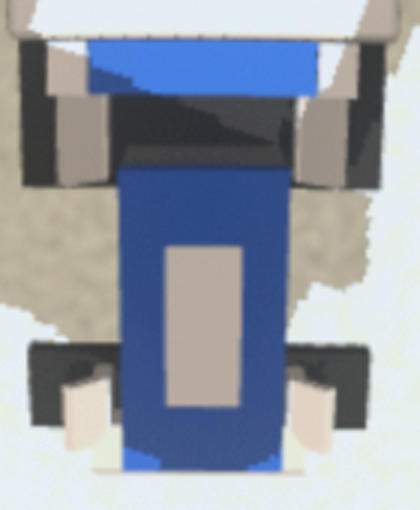

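Run:
```python
from g import *
z=np.load("w12.npz");s=lambda k,ox,oy,q:[((u+.5)/k-.5+ox,(v+.5)/k-.5+oy) for u,v in q]
# order: front-y, front+y, rear-y, rear+y
D=s(6,270,200,[(292,75),(322,190),(48,120),(72,238)]);S=s(6,290,225,[(52,140),(150,62),(235,275),(348,188)]);W_=s(3,250,110,[(119,168),(290,165),(123,470),(283,470)])
X=[]
for i in range(4):
    g=lambda x:np.r_[proj("scene",x)[0]-S[i],proj("side",x)[0]-D[i],(wproj(z['p'],z['R'],x)[0]-W_[i])]
    r=least_squares(g,[.55,-.01,.058]);X.append(r.x);print((r.x*1000).round(1),r.fun.round(1))
X=np.array(X);c=X.mean(0);a=C[2];d=X[2:].mean(0)-X[:2].mean(0)
print("centre bay mm",np.cos(a)*(c[0]-C[0])*1e3+np.sin(a)*(c[1]-C[1])*1e3,-np.sin(a)*(c[0]-C[0])*1e3+np.cos(a)*(c[1]-C[1])*1e3,"top z",c[2]*1e3,"pitch",np.degrees(np.arctan2(d[2],np.hypot(*d[:2]))),"yaw",np.degrees(np.arctan2(d[1],d[0])))
for nm,(A,B) in {"tri top z per pair":(0,0)}.items():
    pass
```

```text
[519.  -40.6  53.6] [-0.7 -1.2  0.5  1.9 -0.5  0.5]
[505.2  -2.1  53.5] [ 0.6  1.2  1.5 -1.2  0.2  0.3]
[592.  -17.4  54.6] [ 1.5 -1.4 -0.4  1.5 -1.3 -0.5]
[578.4  22.4  55.2] [ 1.1  0.7 -0.  -1.4  0.2 -0.5]
centre bay mm 0.5403366409630281 0.9161268479022793 top z 54.26410007674398 pitch 0.9998917273081439 yaw 18.05744714408747
```

Yaw (18.06° against the cradle's 18.1°) and centre (within 1 mm) are right. The image heights are only good to a few mm, though, so I'll check that the rear end is down by touching its top with the shut fingertips. It should read about 58 mm.

Run:
```python
from g import *
p,R,o=pose();a=C[2];print(o['t'],p,rel(p,R,[C[0]+.027*np.cos(a),C[1]+.027*np.sin(a),.068],down(a,1)))
```

```text
12.65 [ 0.54758321 -0.01063878  0.16209083] (array([94.1, -0.2, 27.8]), array([0.2 , 0.03, 0.02]))
```

```bash
python3 -m handwheel '[[0,[0,0,0.009],[0,0,0]],[0,[0,0,0.01],[0,0,0]],[0,[0,0,0.009],[0,0,0]],[0,[0.02,0,0],[0,0,0]],[0,[0.025,0,0],[0,0,0]],[0,[0.025,0,0],[0,0,0]],[0,[0.017,0,0],[0,0,0]],[0,[0.005,0,0],[0,0,0]],[0,[0,0,0],[0,0,0]],[0,[0,0,0],[0,0,0]]]' 20
python3 -m handwheel '[[0,[0.003,0,0],[0,0,0]],[0,[0.003,0,0],[0,0,0]],[0,[0.002,0,0],[0,0,0]],[0,[0,0,0],[0,0,0]],[0,[0,0,0],[0,0,0]]]'
```

```text
t: 13.48
tool_pos: [0.5748, -0.0016, 0.0698]
tool_rot: [-0.251, 1.556, 0.251]
contact_force: [-0.3, 0.3, -0.2]
opening: -0.0002
t: 13.9
tool_pos: [0.5743, -0.0018, 0.062]
tool_rot: [-0.251, 1.556, 0.251]
contact_force: [0.2, 0.4, -0.6]
opening: 0.0001
```

```bash
python3 -m handwheel '[[0,[0.0015,0,0],[0,0,0]],[0,[0.0015,0,0],[0,0,0]],[0,[0,0,0],[0,0,0]],[0,[0,0,0],[0,0,0]]]'
python3 -m handwheel '[[0,[0.001,0,0],[0,0,0]],[0,[0,0,0],[0,0,0]],[0,[0,0,0],[0,0,0]]]'
python3 -m handwheel '[[0,[0.001,0,0],[0,0,0]],[0,[0,0,0],[0,0,0]],[0,[0,0,0],[0,0,0]]]'
```

```text
t: 14.23
tool_pos: [0.5741, -0.0018, 0.0586]
tool_rot: [-0.251, 1.556, 0.251]
contact_force: [-0.4, 0.3, 0.0]
opening: -0.0002
t: 14.48
tool_pos: [0.5745, -0.0018, 0.0581]
tool_rot: [-0.251, 1.556, 0.251]
contact_force: [-0.9, -0.4, 1.3]
opening: -0.0001
t: 14.73
tool_pos: [0.5745, -0.0018, 0.058]
tool_rot: [-0.251, 1.556, 0.251]
contact_force: [-2.7, 1.0, 7.3]
opening: 0.0002
```

Contact is at 58.0 mm and rigid, exactly 8 + 50 mm, so the rear end is home. I'll retreat and take a last look.

```bash
python3 -m handwheel '[[0,[-0.004,0,0],[0,0,0]],[0,[-0.015,0,0],[0,0,0]],[0,[-0.025,0,0],[0,0,0]],[0,[-0.035,0,0],[0,0,0]],[0,[-0.035,0,0],[0,0,0]],[0,[-0.02,0,0],[0,0,0]],[0,[0,0,0],[0,0,0]],[0,[0,0,0],[0,0,0]],[0,[0,0,0],[0,0,0]]]'
python3 - <<'E'
from ov import *
i2=ctrl.get_image("side")[:,:,::-1];i1=ctrl.get_image("wrist")[:,:,::-1]
cv2.imwrite("pics/z.png",np.hstack([crop(i2,225,150,200,250,2),crop(i1,220,20,200,250,2)]))
E
```

```text
t: 15.48
tool_pos: [0.5735, -0.0017, 0.1894]
tool_rot: [-0.25, 1.558, 0.251]
contact_force: [0.6, 0.4, 0.1]
opening: 0.0001
```

View pics/z.png

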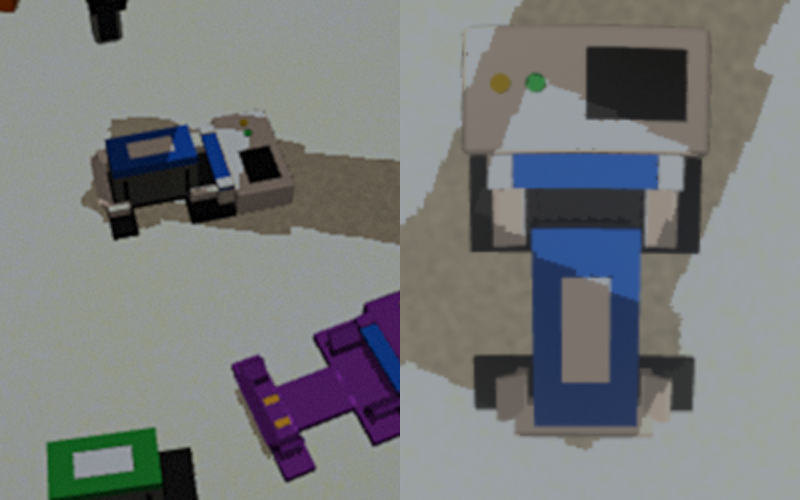

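The pack lies flat in the white cradle with its tongue under the lip (crop 585,300). The green pack is untouched and the gripper is clear.

```bash
python3 -c "
from station import ctrl
print(ctrl.finish_job())"
```

```text
the job is handed in; nothing more can be done
None
```

The blue-topped pack is on charge in the white cradle, and I handed the job in at about 15.6 s of the 35 s allowed. I gripped it across its width, tipped it 18°, slid the tongue under the blue lip, rocked the rear down flat and let go. I never touched the green pack or the purple cradle.

**Last checks:**
- **Fully home:** after release, the shut fingertips touched the pack's rear top at 58.0 mm, rigidly. That is the 8 mm bay floor plus the 50 mm pack.
- **In place:** the pictures put the pack within about 1 mm of the bay centre, with yaw 18.06° against about 18.1° for the cradle.
- **Clear of the robot:** the final pictures show the tongue under the lip and the gripper well away from the pack.

**Disagreements:**
- **Height from the cameras:** they gave a top height of about 54 mm and about 1° of pitch. I put that down to pixel and calibration error, because the touch test contradicted it.
- **Finger gap:** it looked about 45 mm long in the pictures, against 56 mm stated. The fingers were still clear of it.

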